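Turn the ball mortar to the pot and hold it ready to pour

ROBOT

A 7-joint arm with a two-finger parallel gripper is mounted at the origin on a cart in front of the work surface, level with it; the furniture and walls round the work are solid. World frame = base frame: x ahead of the robot, y to its left, z up, the work surface at z = 0. Lengths are in m, angles in rad, forces in N, time in s.
With the tool pointing down it reaches from about 0.425 to 0.925 m from the base axis. Payload 6.8 kg.
Tool frame: the origin (TCP) lies at the very end of the fingers, on their centre line; the grasp point (between the pads) lies 19 mm behind it; y points along the fingers, x is the direction in which the jaws open and shut, and the axes are right-handed (so a half turn about y gives the same grasp; the last joint's range is limited). The gripper opens to 85 mm and grips with 20 to 120 N. Pads are 22 mm wide; open, the fingers measure 114 mm over their backs; the gripper's body (76 mm by 85 mm) begins 54 mm behind the grasp point. The pads swing forward as they close: fully open they stand 13 mm farther back than shut.
Start: joints at [1.123, 0.477, 0.022, 1.555, -0.011, 1.109, -0.083], TCP at [0.225, -0.636, 0.231] pointing down, gripper open.
Joint ranges: [-2.96, 2.96], [-0.34, 2.1], [-1.41, 1.46], [0.24, 2.44], [-1.37, 4.51], [0.17, 1.92], [-2.96, 2.96]. Speed limits (rad/s): [2.39, 2.39, 3.14, 3.14, 3.14, 3.14, 3.14].

INTERFACE

Orientations are given as a unit quaternion [w, x, y, z].
In Python, from station import bot, optics gives the robot as it stands. The module is installed in compiled form; this text tells all that it offers.
- The arm moves only by the shell command python3 -m handwheel 'ROWS' [FORCE]. ROWS is text: rows parted by semicolons, each of 5 numbers parted by spaces: the opening, from -1 (shut) to 1 (fully open), then the shift along the tool's x, y, z in m, then the turn about the tool's y in degrees. A call has exactly 10 rows; each row shifts and turns the commanded pose from where the row before left it, along the tool's axes as they then stand; what a row does not reach is not made up. A row lasts 1/12 s, in which the tool goes at most 41.7 mm and 7.16 degrees, less where a joint would pass 70% of its speed; a pose out of reach is approached as far as the arm can. A call with a gripper value outside its range is refused whole. The fingers move at their own pace and stop on an object; FORCE is the grip in N (left out, the last holds). Time passes only in rows, so rows that do not move let the fingers close, or fill a call up. It gives the time, the measured TCP pose, the force and the opening at its end, in the units of the state.
- bot.get_obs(): the state, without advancing time (a new reading comes with each control period).
- optics.read_camera(name): name is "scene" or "top" or "wrist"; returns a dict with "frame" (420x560x3 uint8, red, green, blue), "depth" (420x560 float32, m along the optical axis (not along the pixel's ray), 0 where there is no reading), "mtx" (3x3 intrinsics, pixels), "rvec" (rotation vector, rad) and "tvec" (3), from world to camera coordinates, as OpenCV has them. Camera axes: x right, y down, z forward; pixel columns grow to the right and rows downward; lengths in m; the calibration is good to about 2 mm. A picture is of the moment at which its call begins.
- bot.hand_in(): hands the job in, once; it reports no verdict.
The state is a dict: "t": time; "q": joint angles; "joint_vel": joint speeds; "joint_torque": joint torques, N m; "eef_pos": TCP position; "tool_rot": TCP orientation; "contact_force": force on the tool from outside, world axes, zero at the start; "torque": the same for the moment, N m; "gripper_width": opening from 0.0 (shut) to 1.0 (fully open).
Only numpy, scipy, OpenCV 4.12 (cv2) and the standard library are available. Lean on these libraries where they do the work, as an engineer would, in place of code of your own. Each camera call takes 0.05 s, during which the arm holds its last target. There are 200 camera calls.

TASK

The white spice mortar on the cork trivet, a dished plate with a loose stone ball, is wanted at the two-handled cooking pot. Take it by its bridge handle, lift it off the trivet and, still above the trivet, give it about a quarter turn so that its pouring lip faces the pot; then bring it over until the lip is well inside the pot's mouth as seen from above, clear of the rim but no more than a hand's breadth above it. Keep the mortar level and the ball in the middle of the dish all the while, disturb nothing else, and finish still holding the mortar there, motionless.

Things in the scene. Friction and masses are not known exactly. Their poses are not given: they have to be found in the camera images.
- mortar: White ceramic dish, 0.3 kg, rim 120 mm across and 32 mm high, inside sloping about 16 degrees to the middle; pouring lip on one side, fixed bridge handle on two thin uprights at y = +-60 mm; 113 mm high in all. Origin: centre of its underside, z up, x to the lip, y along the handle. At the start the lip points roughly to the robot, about square to the direction of the pot.
- grip (a point): Centre of the straight wooden bar of the mortar's handle, 105 mm above the underside, over the dish's middle; axes as the mortar's. The bar is 80 mm long (y), 14 mm wide (x) and 16 mm high, to be gripped across x.
- lip (a point): Outer tip of the mortar's pouring lip, 80 mm from the dish's middle along the mortar's x, 34 mm above its underside.
- ball_center (a point): Centre of the loose grey-white marble ball, 34 mm across, 60 g, that lies in the middle of the dish and rolls when the dish is tipped or jerked (orientation means nothing). At rest its top is about 41 mm above the mortar's underside, 56 mm below the handle bar.
- trivet: Round cork trivet, 136 mm across, 8 mm thick, fixed to the worktop, on which the mortar stands in the middle. Origin: centre of its underside, on the worktop.
- pot: Open cooking pot of dull steel with two black handles, empty: body 181 mm across, mouth about 165 mm clear across, rim 131 mm above the worktop, 242 mm over the handles, which lie along its y axis. Origin: centre of its underside, on the worktop. It stands loose to the left or the right of the trivet, about 185 mm from it centre to centre.
- saucers: Stack of three white saucers with a pink scourer on top, 158 mm across, 56 mm high, on the other side of the trivet from the pot; a bystander. Origin: centre of its underside.
- garlic: Garlic bulb, 56 mm, behind the trivet; a bystander. Origin: centre of its underside.
- mill: Small clear pepper mill, 44 mm across and 90 mm high, behind the trivet; a bystander. Origin: centre of its underside.
Things that resemble listed ones, but are neither listed nor needed, are in the scene too. Of the things shaped like the part that bears ball_center, the marble one is meant.

How it is judged:
By the outcome, as a careful person would: the job done as asked, in the order asked, and still so for the second after the job is handed in, while the arm keeps its last pose, push and grip.
It also fails if it takes over 43 s, if anything falls off the work surface, if the arm or the gripper's body presses on something with over 40 N, if the wrist force passes 120 N, or if a joint passes its speed limit or range.

## Working session

There is one attempt and no reset: what is moved stays moved. The work goes in short steps, Python scripts to look and compute and a shell command to move; the robot and the scene stay as the last step left them, time stands still between calls to the robot, and variables do not carry over. Pictures are saved under pics/ and viewed, and the job is handed in when it is done.

```bash
mkdir -p pics && cat > h.py <<'E'
import numpy as np, cv2
from scipy.spatial.transform import Rotation as R
from station import bot, optics
def cam(n,save=None):
    c=optics.read_camera(n); c['R']=cv2.Rodrigues(np.array(c['rvec'],float))[0]; c['t']=np.array(c['tvec'],float).ravel()
    if save: cv2.imwrite(f'pics/{save}.png',c['frame'][:,:,::-1])
    return c
def plane(c,u,v,z):
    d=c['R'].T@np.linalg.solve(c['mtx'],[u,v,1.]); o=-c['R'].T@c['t']
    return o+d*(z-o[2])/d[2]
def cloud(c):
    v,u=np.mgrid[:420,:560]; d=c['depth']
    p=np.stack([u,v,np.ones_like(u)],-1).reshape(-1,3)@np.linalg.inv(c['mtx']).T*d.reshape(-1,1)
    return ((p-c['t'])@c['R']).reshape(420,560,3)
def pose():
    o=bot.get_obs(); q=np.array(o['tool_rot']); return np.array(o['eef_pos']),R.from_quat(q[[1,2,3,0]]).as_matrix(),o
E
python3 - <<'E'
from h import *
for n in ['scene','top','wrist']: c=cam(n,n+'0'); print(n,-c['R'].T@c['t'])
p,M,o=pose(); print(p,M.round(3),o)
E
```

```text
scene [0.02990416 0.37649435 0.83458726]
top [ 3.77758359e-01 -7.89006215e-04  9.92424059e-01]
wrist [ 0.30406811 -0.60852598  0.37267594]
[ 0.22480527 -0.63600313  0.23056184] [[ 0.333 -0.001  0.943]
 [-0.943  0.001  0.333]
 [-0.001 -1.    -0.   ]] {'t': 0.15, 'q': array([ 1.12289385,  0.47762397,  0.02239902,  1.55617465, -0.0115249 ,
        1.1093055 , -0.08310586]), 'joint_vel': array([ 0.00087707, -0.00217696, -0.00032423, -0.0032624 , -0.00020499,
        0.0013677 ,  0.00206556]), 'joint_torque': array([ 2.91356024e-03, -5.96921933e+01,  1.61029670e+00, -2.81490433e+01,
        1.26373858e-02,  6.55968441e-03,  1.92709558e-05]), 'eef_pos': array([ 0.22480527, -0.63600313,  0.23056184]), 'tool_rot': array([ 0.57758708, -0.57708068,  0.40868935, -0.407853  ]), 'contact_force': array([-0.31653573, -0.43307713, -0.32598116]), 'torque': array([-0.03257574,  0.04047695, -0.05209384]), 'gripper_width': 1.0061345311569678}
```

View pics/top0.png

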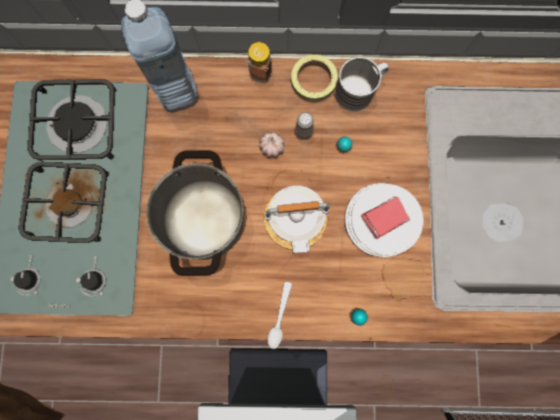

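View pics/scene0.png

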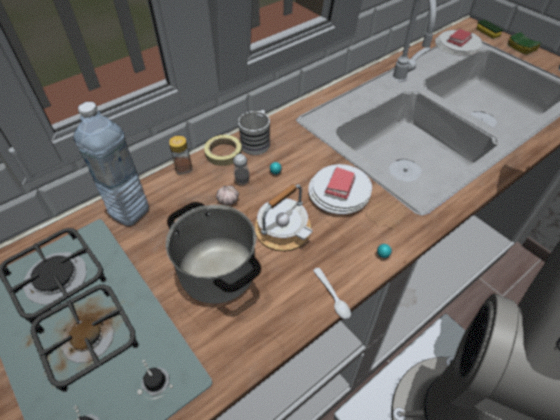

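The top view shows the mortar's orange bar at about (298,207), its lip at (301,247), and the pot to the left (+y) at about (197,212). Next I'll measure these.

```bash
python3 - <<'E'
from h import *
for n in ['top','scene']:
    c=cam(n); P=cloud(c); hsv=cv2.cvtColor(c['frame'],cv2.COLOR_RGB2HSV)
    m=((hsv[...,0]<16)&(hsv[...,1]>150)&(P[...,2]>.09)&(P[...,2]<.14)&(abs(P[...,1])<.15)&(P[...,0]>.3)).astype(np.uint8)
    k,l,s,ce=cv2.connectedComponentsWithStats(m); i=1+np.argmax(s[1:,4]); v,u=np.nonzero(l==i)
    print(n,'bar px',ce[i],s[i],'depth mean',P[l==i].mean(0),'z max',np.percentile(P[l==i][:,2],90))
    print(' plane .121',plane(c,*ce[i],.121))
    q=np.array([plane(c,a,b,.121)[:2] for a,b in zip(u,v)]); (ctr,wh,an)=cv2.minAreaRect(q.astype(np.float32)*1000); print(ctr,wh,an)
    d=cv2.PCACompute(q,None)[1][0]; print(' bar dir deg',np.degrees(np.arctan2(d[1],d[0])))
    # pot rim
    r=(abs(P[...,2]-.131)<.006)&(P[...,1]>.08)&(P[...,1]<.35)&(P[...,0]>.3)&(P[...,0]<.7)
    pr=P[r][:,:2]; 
    A=np.c_[2*pr,np.ones(len(pr))]
    for _ in range(6):
        x=np.linalg.lstsq(A,(pr**2).sum(1),rcond=None)[0]; rad=np.sqrt(x[2]+x[0]**2+x[1]**2)
        k=abs(np.linalg.norm(pr-x[:2],axis=1)-rad)<.012; pr=pr[k];A=A[k]
    print(' pot',x[:2],rad,len(pr))
    if n=='top':
        print('lip',plane(c,301,247,.042))
        print('depth at lip',P[247,301],'ball',plane(c,297,215,.049-.017))
        for a in [(271,145),(305,125),(385,219),(345,145),(360,318),(280,310)]: print(a,P[a[1],a[0]])
E
```

```text
top bar px [297.99090909 206.78181818] [279 202  39  10 220] depth mean [ 0.53739174 -0.03445317  0.12184226] z max 0.12369993153650664
 plane .121 [ 0.53754329 -0.03447313  0.121     ]
(537.4488525390625, -34.516937255859375) (10.85468864440918, 73.46002197265625) 7.393157005310059
 bar dir deg 97.27547458394407
 pot [0.52633707 0.16033013] 0.08798820696477161 800
lip [ 0.46882133 -0.0444454   0.042     ]
depth at lip [ 0.46870629 -0.04439025  0.04320062] ball [ 0.53642162 -0.03601263  0.032     ]
(271, 145) [0.68326915 0.02080649 0.04426903]
(305, 125) [ 0.71357679 -0.04852441  0.08543691]
(385, 219) [ 0.52733469 -0.21420839  0.05489531]
(345, 145) [ 0.68952454 -0.13709922  0.03339485]
(360, 318) [ 0.3290345 -0.1640685  0.0351261]
(280, 310) [ 0.34140162 -0.00376609  0.01146423]
scene bar px [292. 190.] [292 190   1   1   1] depth mean [ 0.53410814 -0.05797699  0.11887756] z max 0.11887755802439585
 plane .121 [ 0.53261292 -0.05668856  0.121     ]
(532.6129150390625, -56.688560485839844) (0.0, 0.0) 0.0
 bar dir deg 0.0
 pot [0.52551809 0.16034814] 0.08845075205319919 467
```

```bash
python3 -m handwheel '1 -0.02 0 0.02 0;1 -0.024 0 0.0255 0;1 -0.024 0 0.0255 0;1 -0.024 0 0.0255 0;1 -0.024 0 0.0255 0;1 -0.024 0 0.0255 0;1 -0.024 0 0.0255 0;1 -0.024 0 0.0255 0;1 -0.024 0 0.0255 0;1 -0.024 0 0.0255 0' && python3 -m handwheel '1 -0.024 0 0.0255 0;1 -0.024 0 0.0255 0;1 -0.024 0 0.0255 0;1 -0.024 0 0.0255 0;1 -0.024 0 0.0255 0;1 -0.024 0 0.0255 0;1 -0.024 0 0.0255 0;1 -0.024 0 0.0255 0;1 -0.024 0 0.0255 0;1 -0.011 0 0.015 0' && python3 -m handwheel '1 0 0 0 -7;1 0 0 0 -7;1 0 0 0 -7;1 0 0 0 -7;1 0 0 0 -7;1 0 0 0 -7;1 0 0 0 -7;1 0 0 0 -7;1 0 0 0 -7;1 0 0 0 -7' && python3 -m handwheel '1 0 0 0 -7;1 0 0 0 -0.8;1 0 0 0 0;1 0 0 0 0;1 0 0 0 0;1 0 0 0 0;1 0 0 0 0;1 0 0 0 0;1 0 0 0 0;1 0 0 0 0' && python3 - <<'E'
from h import *
p,M,o=pose(); print(p,M.round(3),o['q'],o['contact_force'])
print('x yaw',np.degrees(np.arctan2(M[1,0],M[0,0])))
c=cam('wrist','wrist1'); P=cloud(c); hsv=cv2.cvtColor(c['frame'],cv2.COLOR_RGB2HSV)
m=((hsv[...,0]<16)&(hsv[...,1]>150)&(P[...,2]>.09)&(P[...,2]<.14)).astype(np.uint8)
k,l,s,ce=cv2.connectedComponentsWithStats(m); i=1+np.argmax(s[1:,4]); Q=P[l==i]; print(s[i],ce[i])
v,u=np.nonzero(l==i)
q=Q[Q[:,2]>.116][:,:2]; ctr,wh,an=cv2.minAreaRect(q.astype(np.float32)*1000); print(ctr,wh,an,np.percentile(Q[:,2],[5,50,95]))
E
```

```text
t: 1.08
eef_pos: [0.382, -0.3292, 0.2314]
tool_rot: [-0.577, 0.577, -0.408, 0.408]
contact_force: [0.3, -0.6, -0.3]
gripper_width: 1.002
t: 1.92
eef_pos: [0.5376, -0.0303, 0.2316]
tool_rot: [0.579, -0.577, 0.407, -0.407]
contact_force: [0.1, -0.2, 0.6]
gripper_width: 0.999
t: 2.75
eef_pos: [0.5363, -0.0353, 0.2313]
tool_rot: [-0.707, 0.707, -0.001, 0.001]
contact_force: [-0.1, 0.1, -0.3]
gripper_width: 0.999
t: 3.58
eef_pos: [0.5364, -0.0352, 0.2313]
tool_rot: [-0.706, 0.706, 0.045, -0.045]
contact_force: [0.4, -0.4, -0.4]
gripper_width: 0.999
[ 0.53642973 -0.03521682  0.2313213 ] [[ 0.992  0.    -0.126]
 [ 0.126 -0.     0.992]
 [ 0.    -1.    -0.   ]] [ 0.42039142  0.30443516 -0.56787602  1.85385335  0.1884777   1.03664311
 -0.09651   ] [ 0.3528771  -0.41858655 -0.3879379 ]
x yaw 7.256444250988576Traceback (most recent call last):
  File "<stdin>", line 6, in <module>
    return _wrapfunc(a, 'argmax', axis=axis, out=out, **kwds)
    return bound(*args, **kwds)
ValueError: attempt to get argmax of an empty sequence
```

View pics/wrist1.png

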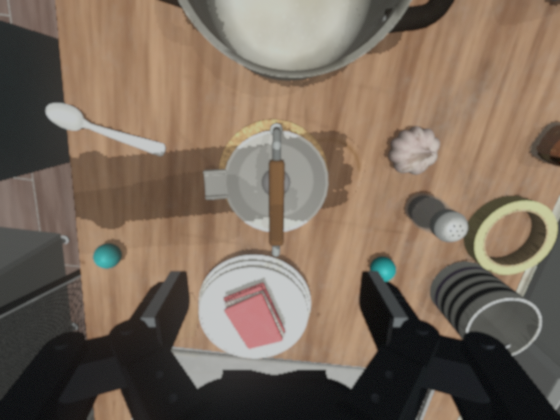

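The wrist view shows the bar at about (276,202), running vertically from v=160 to 245. The lip is at the left and the pot at the top, with the fingers open on both sides. I'll locate the bar from this view.

```bash
python3 - <<'E'
from h import *
p,M,o=pose()
c=cam('wrist'); P=cloud(c); hsv=cv2.cvtColor(c['frame'],cv2.COLOR_RGB2HSV); print(hsv[200,276],P[200,276])
m=((hsv[...,0]<20)&(hsv[...,1]>140)).astype(np.uint8); m[:,:265]=0; m[:,290:]=0; m[:158]=0; m[250:]=0
k,l,s,ce=cv2.connectedComponentsWithStats(m); i=1+np.argmax(s[1:,4]); print(s[i],ce[i])
v,u=np.nonzero(l==i)
q=np.array([plane(c,a,b,.121)[:2] for a,b in zip(u,v)]); print(cv2.minAreaRect(q.astype(np.float32)*1000), np.median(P[l==i],0))
ctr=np.r_[np.array(cv2.minAreaRect(q.astype(np.float32)*1000)[0])/1000,.113]
print('shift tool', M.T@(ctr-p))
E
```

```text
[ 15 124 127] [ 0.5374786  -0.02851061  0.12151941]Traceback (most recent call last):
  File "<stdin>", line 5, in <module>
    return _wrapfunc(a, 'argmax', axis=axis, out=out, **kwds)
    return bound(*args, **kwds)
ValueError: attempt to get argmax of an empty sequence
```

```bash
python3 - <<'E'
from h import *
p,M,o=pose()
c=cam('wrist'); hsv=cv2.cvtColor(c['frame'],cv2.COLOR_RGB2HSV)
m=((hsv[...,0]<22)&(hsv[...,1]>90)).astype(np.uint8); m[:,:265]=0; m[:,290:]=0; m[:158]=0; m[250:]=0
k,l,s,ce=cv2.connectedComponentsWithStats(m); i=1+np.argmax(s[1:,4]); print(s[i],ce[i])
v,u=np.nonzero(l==i)
q=np.array([plane(c,a,b,.121)[:2] for a,b in zip(u,v)]); r=cv2.minAreaRect(q.astype(np.float32)*1000); print(r)
print('shift tool', M.T@(np.r_[np.array(r[0])/1000,.113]-p))
E
```

```text
[ 267  161   23   89 1215] [276.77283951 205.41399177]
((539.7608032226562, -35.175392150878906), (20.218578338623047, 82.2049789428711), 8.217023849487305)
shift tool [ 0.00327415  0.11832371 -0.00037224]
```

```bash
python3 -m handwheel '1 0.002 0.015 0 0;1 0 0.018 0 0;1 0 0.018 0 0;1 0 0.018 0 0;1 0 0.018 0 0;1 0 0.016 0 0;1 0 0.013 0 0;1 0 0.011 0 0;1 0 0.007 0 0;1 0 0.003 0 0' && python3 -m handwheel '0.8 0 0 0 0;0.6 0 0 0 0;0.4 0 0 0 0;0.2 0 0 0 0;0 0 0 0 0;-0.2 0 0 0 0;-0.3 0 0 0 0;-0.35 0 0 0 0;-0.4 0 0 0 0;-0.4 0 0 0 0' 40 && python3 - <<'E'
from h import *
cam('wrist','wrist2');cam('scene','scene2'); print(pose()[2]['gripper_width'])
E
```

```text
t: 4.57
eef_pos: [0.5381, -0.035, 0.0934]
tool_rot: [0.706, -0.706, -0.044, 0.045]
contact_force: [-0.7, 0.5, 0.5]
gripper_width: 1.0
t: 5.4
eef_pos: [0.5384, -0.035, 0.0943]
tool_rot: [-0.706, 0.706, 0.045, -0.045]
contact_force: [0.2, -0.1, -0.7]
gripper_width: 0.304
0.30069644881470386
```

View pics/wrist2.png

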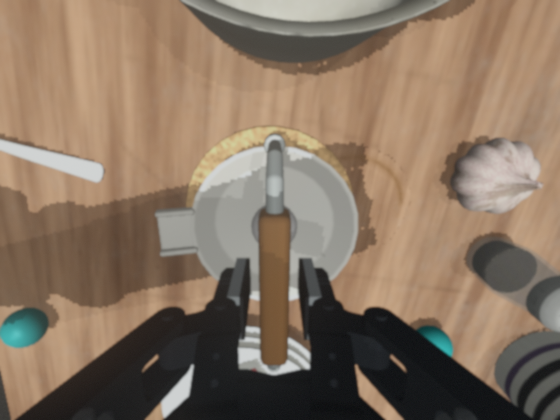

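View pics/scene2.png

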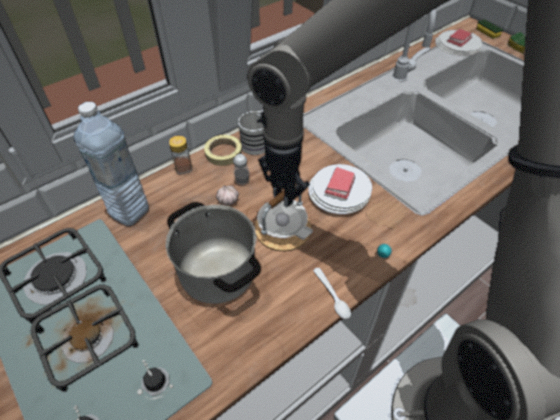

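The bar (u≈275) is centred between the pads (248 and 302), so I'll close the last few millimetres gently.

```bash
python3 -m handwheel '-0.45 0 0 0 0;-0.5 0 0 0 0;-0.54 0 0 0 0;-0.58 0 0 0 0;-0.62 0 0 0 0;-0.66 0 0 0 0;-0.7 0 0 0 0;-0.75 0 0 0 0;-0.8 0 0 0 0;-0.9 0 0 0 0' 60 && python3 -m handwheel '-1 0 0 0 0;-1 0 0 0 0;-1 0 0 0 0;-1 0 0 0 0;-1 0 0 0 0;-1 0 -0.001 0 0;-1 0 -0.002 0 0;-1 0 -0.003 0 0;-1 0 -0.003 0 0;-1 0 -0.003 0 0' && python3 - <<'E'
from h import *
cam('wrist','wrist3'); o=pose()[2];print(o['contact_force'],o['torque'])
E
```

```text
t: 6.33
eef_pos: [0.5385, -0.035, 0.0944]
tool_rot: [-0.706, 0.706, 0.045, -0.045]
contact_force: [-0.9, 0.4, 2.8]
gripper_width: 0.155
t: 7.17
eef_pos: [0.5382, -0.035, 0.1064]
tool_rot: [0.706, -0.706, -0.045, 0.045]
contact_force: [0.6, 0.6, -3.6]
gripper_width: 0.155
[ 0.42148622 -0.5500181  -2.12879857] [ 0.00530664 -0.04715307  0.0320693 ]
```

View pics/wrist3.png

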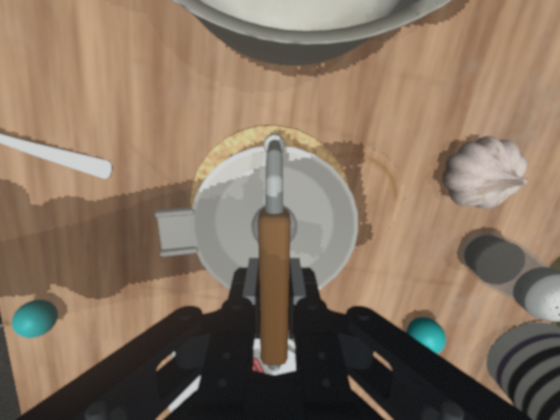

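The mortar has lifted with the ball still centred, so I'll raise it gently.

```bash
python3 -m handwheel '-1 0 -0.004 0 0;-1 0 -0.005 0 0;-1 0 -0.006 0 0;-1 0 -0.007 0 0;-1 0 -0.008 0 0;-1 0 -0.008 0 0;-1 0 -0.008 0 0;-1 0 -0.008 0 0;-1 0 -0.008 0 0;-1 0 -0.008 0 0' && python3 -m handwheel '-1 0 -0.008 0 0;-1 0 -0.008 0 0;-1 0 -0.008 0 0;-1 0 -0.008 0 0;-1 0 -0.008 0 0;-1 0 -0.007 0 0;-1 0 -0.006 0 0;-1 0 -0.005 0 0;-1 0 -0.003 0 0;-1 0 -0.001 0 0' && python3 -m handwheel '-1 0 -0.003 0 0;-1 0 -0.003 0 0;-1 0 -0.002 0 0;-1 0 0 0 0;-1 0 0 0 0;-1 0 0 0 0.3;-1 0 0 0 0.6;-1 0 0 0 1;-1 0 0 0 1.4;-1 0 0 0 1.7' && python3 - <<'E'
from h import *
cam('wrist','wrist4');p,M,o=pose();print(p,M.round(4),o['q'])
E
```

```text
t: 8.05
eef_pos: [0.5384, -0.035, 0.1772]
tool_rot: [-0.706, 0.706, 0.045, -0.045]
contact_force: [0.2, 0.1, -3.4]
gripper_width: 0.153
t: 8.88
eef_pos: [0.5386, -0.035, 0.2388]
tool_rot: [-0.706, 0.706, 0.045, -0.045]
contact_force: [-0.3, 0.1, -3.2]
gripper_width: 0.156
t: 9.72
eef_pos: [0.5384, -0.035, 0.2462]
tool_rot: [0.707, -0.707, -0.013, 0.013]
contact_force: [-0.7, 0.1, -3.6]
gripper_width: 0.152
[ 0.53836558 -0.03496054  0.24624673] [[ 9.994e-01 -1.000e-04 -3.520e-02]
 [ 3.520e-02  0.000e+00  9.994e-01]
 [-1.000e-04 -1.000e+00  0.000e+00]] [ 0.41235378  0.2901143  -0.5567832   1.83306858  0.17345587  1.06682884
 -0.17465616]
```

View pics/wrist4.png

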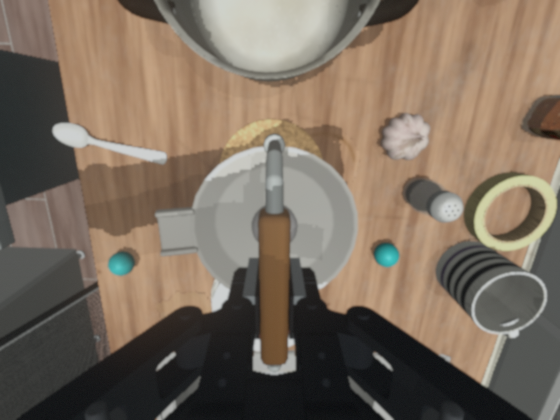

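```bash
python3 -m handwheel '-1 0 0 0 2;-1 0 0 0 2.3;-1 0 0 0 2.5;-1 0 0 0 2.5;-1 0 0 0 2.5;-1 0 0 0 2.5;-1 0 0 0 2.5;-1 0 0 0 2.5;-1 0 0 0 2.5;-1 0 0 0 2.5' && python3 -m handwheel '-1 0 0 0 2.5;-1 0 0 0 2.5;-1 0 0 0 2.5;-1 0 0 0 2.5;-1 0 0 0 2.5;-1 0 0 0 2.5;-1 0 0 0 2.5;-1 0 0 0 2.5;-1 0 0 0 2.5;-1 0 0 0 2.5' && python3 -m handwheel '-1 0 0 0 2.5;-1 0 0 0 2.5;-1 0 0 0 2.5;-1 0 0 0 2.5;-1 0 0 0 2.5;-1 0 0 0 2.5;-1 0 0 0 2.5;-1 0 0 0 2.5;-1 0 0 0 2.5;-1 0 0 0 2.5' && python3 -m handwheel '-1 0 0 0 2.5;-1 0 0 0 2.5;-1 0 0 0 2.5;-1 0 0 0 2.2;-1 0 0 0 1.8;-1 0 0 0 1.4;-1 0 0 0 1;-1 0 0 0 0.6;-1 0 0 0 0.2;-1 0 0 0 0' && python3 - <<'E'
from h import *
a=cam('wrist','wrist5')['frame'];b=cam('top')['frame'];cv2.imwrite('pics/both5.png',cv2.resize(np.vstack([a,b]),None,fx=.7,fy=.7)[:,:,::-1]);p,M,o=pose();print(p,M.round(4),o['q'],np.degrees(np.arctan2(M[1,0],M[0,0])))
goal=np.array([.526,.160])-.080*M[:2,0]*-1*1
lipdir=-M[:,0]; print('lipdir',lipdir); g=np.array([.526,.160])-.08*lipdir[:2]; print('goal',g, M.T@np.r_[g-p[:2],0])
E
```

```text
t: 10.6
eef_pos: [0.5384, -0.0349, 0.2463]
tool_rot: [-0.694, 0.694, -0.136, 0.136]
contact_force: [-0.5, 0.8, -2.2]
gripper_width: 0.152
t: 11.43
eef_pos: [0.5384, -0.0349, 0.2463]
tool_rot: [-0.648, 0.648, -0.283, 0.283]
contact_force: [0.1, 0.5, -3.1]
gripper_width: 0.151
t: 12.27
eef_pos: [0.5384, -0.0349, 0.2463]
tool_rot: [-0.571, 0.571, -0.417, 0.416]
contact_force: [0.1, -0.0, -3.1]
gripper_width: 0.155
t: 13.1
eef_pos: [0.5384, -0.035, 0.2463]
tool_rot: [-0.514, 0.514, -0.485, 0.486]
contact_force: [0.4, -0.1, -3.8]
gripper_width: 0.149
[ 0.53841479 -0.03497577  0.24630172] [[ 0.0573  0.      0.9984]
 [-0.9984  0.      0.0573]
 [-0.     -1.      0.    ]] [ 0.21044241  0.25905029 -0.31059207  1.84596553  0.09034473  1.05019769
 -1.64888879] -86.71437563345096
lipdir [-5.73135390e-02  9.98356228e-01  2.06213384e-05]
goal [0.53058508 0.0801315 ] [-1.15366812e-01  2.34477111e-06 -1.21963062e-03]
```

View pics/both5.png

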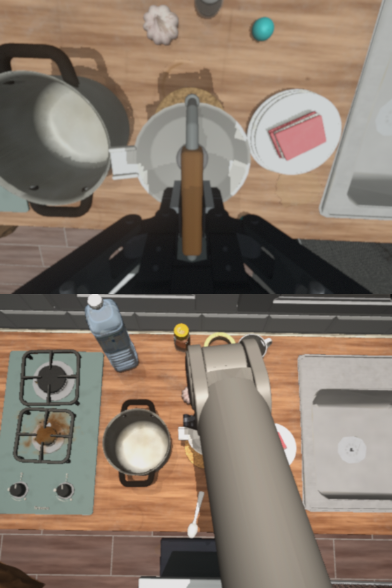

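The lip faces the pot and the ball is central at about (192,157). Next is the gentle carry along tool −x, about 115 mm.

```bash
python3 -m handwheel '-1 -0.0005 0 0 0;-1 -0.001 0 0 0;-1 -0.0015 0 0 0;-1 -0.002 0 0 0;-1 -0.0025 0 0 0;-1 -0.003 0 0 0;-1 -0.0035 0 0 0;-1 -0.004 0 0 0;-1 -0.004 0 0 0;-1 -0.004 0 0 0' && python3 -m handwheel '-1 -0.004 0 0 0;-1 -0.004 0 0 0;-1 -0.004 0 0 0;-1 -0.004 0 0 0;-1 -0.004 0 0 0;-1 -0.004 0 0 0;-1 -0.004 0 0 0;-1 -0.004 0 0 0;-1 -0.004 0 0 0;-1 -0.004 0 0 0' && python3 -m handwheel '-1 -0.0037 0 0 0;-1 -0.0037 0 0 0;-1 -0.0037 0 0 0;-1 -0.0037 0 0 0;-1 -0.0037 0 0 0;-1 -0.0037 0 0 0;-1 -0.0037 0 0 0;-1 -0.0037 0 0 0;-1 -0.0037 0 0 0;-1 -0.0037 0 0 0' && python3 -m handwheel '-1 -0.0032 0 0 0;-1 -0.0027 0 0 0;-1 -0.0022 0 0 0;-1 -0.0017 0 0 0;-1 -0.0012 0 0 0;-1 -0.0007 0 0 0;-1 -0.0003 0 0 0;-1 0 0 0 0;-1 0 0 0 0;-1 0 0 0 0' && python3 - <<'E'
from h import *
A=cam('wrist');a=A['frame'];b=cam('top')['frame'];cv2.imwrite('pics/both6.png',cv2.resize(np.vstack([a,b]),None,fx=.7,fy=.7)[:,:,::-1]);cam('scene','scene6');p,M,o=pose();print(p,M.round(4),o['joint_vel'].round(4))
print('lip',p[:2]-.08*M[:2,0],p[2]-.086+.034)
P=cloud(A)
for u,v in [(160,230),(170,230),(180,230),(200,230),(330,230),(275,165)]: print(u,v,P[v,u])
E
```

```text
t: 14.03
eef_pos: [0.5369, -0.0085, 0.2463]
tool_rot: [0.514, -0.514, 0.485, -0.485]
contact_force: [0.1, 0.5, -2.6]
gripper_width: 0.15
t: 14.87
eef_pos: [0.5346, 0.0313, 0.2463]
tool_rot: [0.514, -0.514, 0.486, -0.486]
contact_force: [0.2, 0.5, -3.0]
gripper_width: 0.157
t: 15.7
eef_pos: [0.5325, 0.0682, 0.2463]
tool_rot: [-0.514, 0.514, -0.486, 0.486]
contact_force: [-0.1, 0.4, -2.5]
gripper_width: 0.15
t: 16.53
eef_pos: [0.5319, 0.0796, 0.2463]
tool_rot: [-0.514, 0.514, -0.486, 0.486]
contact_force: [-0.5, -0.5, -3.0]
gripper_width: 0.151
[0.53187373 0.07972565 0.246297  ] [[ 5.690e-02  0.000e+00  9.984e-01]
 [-9.984e-01 -1.000e-04  5.690e-02]
 [ 1.000e-04 -1.000e+00  0.000e+00]] [ 0.0006  0.0005 -0.0003 -0.0006 -0.0015 -0.0007  0.0034]
lip [0.5273228  0.15959611] 0.19429699611424106
160 230 [0.53108343 0.15796583 0.19560986]
170 230 [0.53077716 0.15160023 0.19401264]
180 230 [0.53056199 0.14505879 0.19260996]
200 230 [0.52956908 0.13199575 0.18845865]
330 230 [0.53141085 0.03668608 0.17995237]
275 165 [0.59152519 0.08187476 0.25472847]
```

View pics/both6.png

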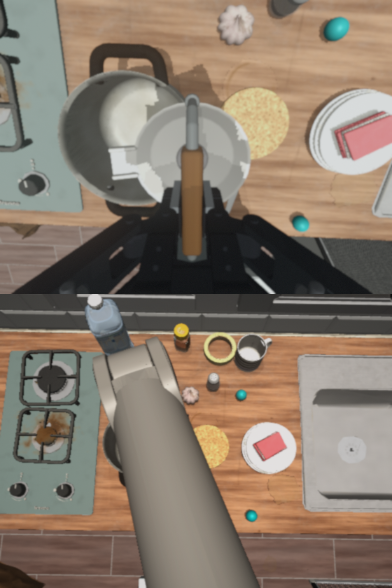

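View pics/scene6.png

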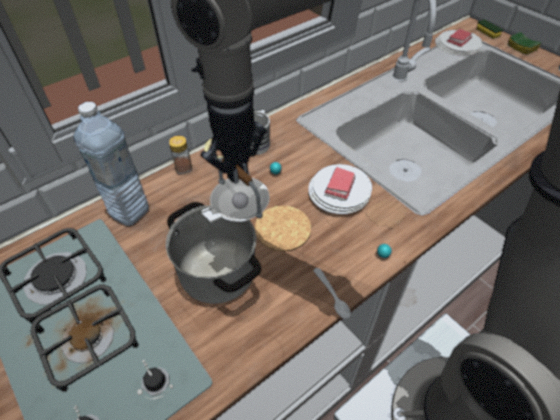

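The lip is over the pot's middle, about 63 mm above the rim. The ball is central and the bystanders are untouched. I'll let it settle and hand in.

```bash
python3 -m handwheel '-1 0 0 0 0;-1 0 0 0 0;-1 0 0 0 0;-1 0 0 0 0;-1 0 0 0 0;-1 0 0 0 0;-1 0 0 0 0;-1 0 0 0 0;-1 0 0 0 0;-1 0 0 0 0' && python3 - <<'E'
from h import *
print(bot.hand_in())
E
```

```text
t: 17.52
eef_pos: [0.5319, 0.0798, 0.2463]
tool_rot: [-0.514, 0.514, -0.486, 0.486]
contact_force: [0.1, -0.4, -3.5]
gripper_width: 0.152
the job is handed in; nothing more can be done
None
```

The mortar is now held still over the pot with its lip above the middle of the mouth, and I handed the job in at about 17.5 s. I gripped it by the bar, lifted it about 15 cm and turned it 94° above the trivet. I then carried it 115 mm to the pot.

Last checks:
- **Lip:** it is within about 2 mm of the pot's centre as seen from above and about 63 mm above the rim. The underside clears the rim by about 29 mm.
- **Level:** the tool stands vertical to within about 0.01°. Wrist-camera depth at the lip tip (0.196 m) agrees with the expected 0.194 m.
- **Ball and bystanders:** the ball is in the middle of the dish, and the pot, saucers, garlic and mill show no visible movement. I judged these by eye from the pictures.
- **Grip and load:** the grip held steady, and the largest wrist force I read was under 5 N.

Nothing failed. The only disagreement was early on: the wrist and top views put the bar about 2 mm apart. I aimed between them, and the bar was centred between the pads when I closed.

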